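Lift the pill organizer level out of the latched medicine box

TASK

Swing the latch lever of the medicine box fully free, open its lid all the way so that it stays open, then grip the pill organizer lying inside and lift it straight out, never tipping it because its snap lids are loose. Finish while holding it in the gripper, level and still in the air about 10 cm above the box's rim, touching nothing but the fingers. Leave the soap dish, the pumice stone, the nail file and the tumbler where they are.

Things in the scene. Friction and masses are not known exactly. Their poses are not given: they have to be found in the camera images.
- medicine_box: Cream box fixed to the counter, 150 (x) by 170 (y) by 50 mm high without lid; walls, floor 5 mm. Origin: centre of its underside, on the counter. x points from the latch side (front, towards the robot) to the hinge side, z up. A front bracket, 30 mm wide, reaches 34 mm out, top at 57 mm, and carries the latch. Closed lid's top face at 56 mm. A closed latch blocks the lid.
- latch (a joint): Swivel latch angle, rad: 0 = closed (lever along the box's x, hook end 14 mm over the lid's front edge), 1.75 = stop; clears the lid from 1.25. Vertical pivot at x -91, y 0 mm in the box frame. Turns counter-clockwise from above: the peg end, pointing to the box's -x at 0, swings to its -y. Stays where left; takes 1 to 2 N at the peg. Starts at 0 to 0.3.
- latch_peg (a point): Grip point of the upright round steel peg on the lever's outer end, 35 mm from the pivot. Diameter 12 mm, from 66 to 102 mm above the counter; this point is on its axis at 93 mm. The lever bar below is 12 mm wide, at 58 to 66 mm; the pivot cap (16 mm across) reaches up to 69 mm. Axes turn with the lever.
- lid (a joint): Angle of the box's cream lid in rad: 0 = closed, 1.57 = upright, 1.75 = stop, leaning back. Stiff hinge: it stays at any angle; opening takes 1 to 3 N at the tab.
- lid_tab (a point): Grip point in the upright tab near the lid's front edge. Tab 24 mm wide (box y), 12 mm thick (box x), 37 mm high off the lid; point 24 mm off the lid's face. With the lid closed it lies 120 mm to the box's -x of the hinge line and 27 mm above it. Axes turn with the lid, as the box's when closed. Pinched along y from above, the tab turns between the pads while the gripper stays upright.
- lid_hinge (a point): Middle of the lid's hinge line, which runs along the box's y: 75 mm behind the box's centre (+x), 53 mm above the counter. The lid is 150 mm long from it, 170 mm wide, 6 mm thick. Axes turn with the lid.
- organizer: Orange pill organizer, five snap-lid compartments in a row: a closed bar 115 mm long (its x), 34 wide (its y), 28 high (30 wide over the top 6 mm). 0.06 to 0.13 kg, centre of mass in its middle. Origin: centre of its underside; z up. It lies flat on the box's floor (5 mm above the counter), roughly along the box's x, within 17 mm of the box's centre.
- tiers: Two brick-red plastic stacking trays on four posts, fixed on the counter to the robot's left, 240 (x) by 190 (y) mm, 160 mm high in all; tray floors 5 and 125 mm above the counter. Origin: centre of its underside.
- soap_dish: Bystander: mint-green ribbed soap dish on the upper tier, 120 by 85 by 22 mm. Origin: centre of its underside.
- pumice: Bystander: pumice stone in a wooden holder on the lower tier, 100 by 45 by 36 mm. Origin: centre of its underside.
- nail_file: Bystander: steel nail file with black grip on the lower tier, 130 by 13 by 5 mm. Origin: centre of its underside.
- tumbler: Bystander: white ceramic tumbler on the counter behind the box to the robot's right, rim radius 34 mm, 90 mm high. Origin: centre of its underside.

How it is judged:
By the outcome, as a careful person would: the job done as asked, in the order asked, and still so for the second after the job is handed in, while the arm keeps its last pose, push and grip.
It also fails if it takes over 67 s, if anything falls off the work surface, if the arm or the gripper's body presses on something with over 40 N, if the wrist force passes 120 N, or if a joint passes its speed limit or range.

ROBOT

A 6-joint arm with a two-finger parallel gripper is mounted at the origin on the work surface. World frame = base frame: x ahead of the robot, y to its left, z up, the work surface at z = 0. Lengths are in m, angles in rad, forces in N, time in s.
With the tool pointing down it reaches from about 0.3 to 0.775 m from the base axis. Payload 14.6 kg.
Tool frame: the origin (TCP) lies on the centre line of the jaws, within the pads' length; the fingertips stand 19 mm ahead of it and the grasp point (between the pads) is the TCP; z points along the fingers, x is the direction in which the jaws open and shut, and the axes are right-handed (so a half turn about z gives the same grasp; the last joint's range is limited). The gripper opens to 94 mm and grips with 3 to 60 N. Pads are 16 mm wide; open, the fingers measure 119 mm over their backs; the gripper's body (75 mm by 177 mm) begins 78 mm behind the grasp point.
Start: joints at [1.257, 0.3, 1.521, -0, 1.321, -0.067], TCP at [0.134, 0.533, 0.224] pointing down, gripper open.
Joint ranges: [-3.03, 3.03], [-0.79, 2.21], [0.23, 2.52], [-1.04, 4.18], [0, 3.07], [-2.55, 2.55]. Speed limits (rad/s): [2.22, 2.22, 2.57, 3.14, 3.14, 3.14].

INTERFACE

Orientations are given as [roll, pitch, yaw] about the fixed x, y, z axes, in that order (R = Rz(yaw) Ry(pitch) Rx(roll)).
In Python, from station import ctrl, imaging gives the robot as it stands.
- The arm moves only by the shell command python3 -m handwheel 'ROWS' [OPENING] [FORCE]. ROWS is JSON, a list that holds one entry, the list of rows, each a list of 4 numbers: the shift along the tool's x, y, z in m, then the turn about the tool's z in rad. A call has 1 to 10 rows; each row shifts and turns the pose as measured when the row begins, along the tool's axes as they then stand; what a row does not reach is not made up. A row lasts 1/10 s, in which the tool goes at most 50 mm and 8.59 degrees, less where a joint would pass 70% of its speed; a pose out of reach is approached as far as the arm can. A call is refused whole if a number of a shift passes 0.05 or a number of a turn 0.15, either way. A call with a gripper value outside its range is refused whole. OPENING is the finger opening in m, from 0 to 0.094, set as the call begins (- or left out, the last holds). The fingers move at their own pace and stop on an object; FORCE is the grip in N (left out, the last holds). Time passes only in rows, so rows that do not move let the fingers close. It gives the time, the measured TCP pose, the force and the opening at its end, in the units of the state.
- ctrl.get_obs(): the state, without advancing time (a new reading comes with each control period).
- imaging.camera(name): name is "side" or "top"; returns the picture (420x560x3 uint8, red, green, blue); there is no depth.
- imaging.camera_model(name): a dict with "camera_matrix" (3x3 intrinsics, pixels), "k1" (the pictures are not rectified: a ray, as slopes to the right and down, at radius r is drawn at 1 + k1 r^2 times it, then the intrinsics apply), "position" and "attitude" of the camera in the world. Camera axes: x right, y up, looking along -z (the intrinsics and any distortion apply to the point x, -y, -z); pixel columns grow to the right and rows downward; lengths in m; the calibration is good to about 2 mm. A picture is of the moment at which its call begins. camera_model takes no time and is no camera call.
- ctrl.hand_in(): hands the job in, once; it reports no verdict.
The state is a dict: "time_s": time; "qpos": joint angles; "joint_vel": joint speeds; "tau": joint torques, N m; "ee_pos": TCP position; "eef_rot": TCP orientation; "force": force on the tool from outside, world axes, zero at the start; "moment": the same for the moment, N m; "grip_width": finger opening in m.
Only numpy, scipy, OpenCV 4.12 (cv2) and the standard library are available. Lean on these libraries where they do the work, as an engineer would, in place of code of your own. Each camera call takes 0.05 s, during which the arm holds its last target. There are 200 camera calls.

## Working session

There is one attempt and no reset: what is moved stays moved. The work goes in short steps, Python scripts to look and compute and a shell command to move; the robot and the scene stay as the last step left them, time stands still between calls to the robot, and variables do not carry over. Pictures are saved under pics/ and viewed, about 8 in all and at most 12, crops included, and the job is handed in when it is done.

```bash
ls; mkdir -p pics; cat > h.py <<'E'
import numpy as np, cv2
from station import ctrl, imaging
from scipy.spatial.transform import Rotation as R
def att(m):
    a=np.array(m["attitude"],float)
    return a if a.shape==(3,3) else (R.from_euler('xyz',a).as_matrix() if a.size==3 else None)
def ray(name,u,v):
    m=imaging.camera_model(name);K=np.array(m["camera_matrix"]);k=m["k1"]
    d=cv2.undistortPoints(np.array([[[u,v]]],float),K,np.array([k,0,0,0.]))[0,0]
    return np.array(m["position"]),att(m)@np.array([d[0],-d[1],-1.])
def onz(name,u,v,z):
    p,d=ray(name,u,v);return p+d*(z-p[2])/d[2]
def two(a,b):
    p,d=ray("top",*a);q,e=ray("side",*b)
    s=np.linalg.lstsq(np.c_[d,-e],q-p,rcond=None)[0];x,y=p+d*s[0],q+e*s[1]
    return (x+y)/2,np.linalg.norm(x-y)
def proj(name,P):
    m=imaging.camera_model(name);K=np.array(m["camera_matrix"])
    c=att(m).T@(np.array(P)-m["position"]);s=np.array([c[0],-c[1]])/-c[2];s=s*(1+m["k1"]*(s@s))
    return K[:2,:2]@s+K[:2,2]
def shot(name,f):
    im=imaging.camera(name);cv2.imwrite("pics/"+f,im[:,:,::-1]);return im
E
python3 - <<'E'
from h import *
for n in("top","side"): print(imaging.camera_model(n)); shot(n,n+"0.png")
print(ctrl.get_obs())
E
```

```text
pics
{'camera_matrix': array([[474.71622638,   0.        , 285.30029178],
       [  0.        , 474.71622638, 205.56170863],
       [  0.        ,   0.        ,   1.        ]]), 'k1': -0.060505287148938235, 'position': array([0.45587839, 0.05885548, 1.22781471]), 'attitude': array([ 0.15251321,  0.00543467, -1.59239602])}
{'camera_matrix': array([[382.63334994,   0.        , 282.89438526],
       [  0.        , 382.63334994, 206.14631828],
       [  0.        ,   0.        ,   1.        ]]), 'k1': -0.10225410990689429, 'position': array([0.36238667, 0.8192327 , 0.59335336]), 'attitude': array([ 1.01817929, -0.01448585, -2.82384235])}
{'time_s': 0.1, 'qpos': array([ 1.25744125e+00,  3.00409136e-01,  1.52150851e+00,  1.07402033e-05,
        1.32068708e+00, -6.65546509e-02]), 'joint_vel': array([ 0.0014293 , -0.00133361, -0.00047308, -0.00072669,  0.00023793,
        0.00275121]), 'tau': array([ 1.44400110e-03, -5.32637322e+01, -3.53279936e+01,  7.09077367e-02,
        2.34603096e-02, -2.87168177e-05]), 'ee_pos': array([0.13427803, 0.53314142, 0.223951  ]), 'eef_rot': array([-3.14151496e+00,  1.00914110e-03,  1.32399328e+00]), 'force': array([-0.48173556,  0.9731593 , -0.11580599]), 'moment': array([0.01184311, 0.02378066, 0.00701685]), 'grip_width': 0.0937909299748187}
```

View pics/top0.png

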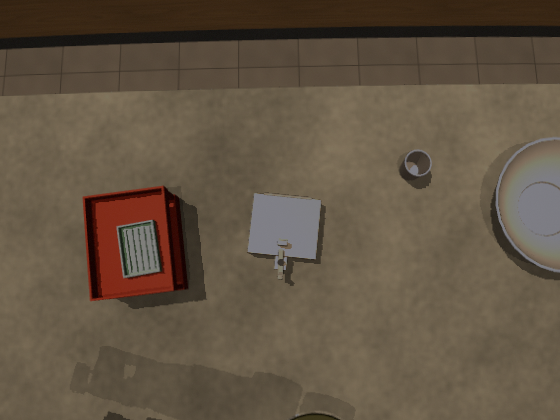

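View pics/side0.png

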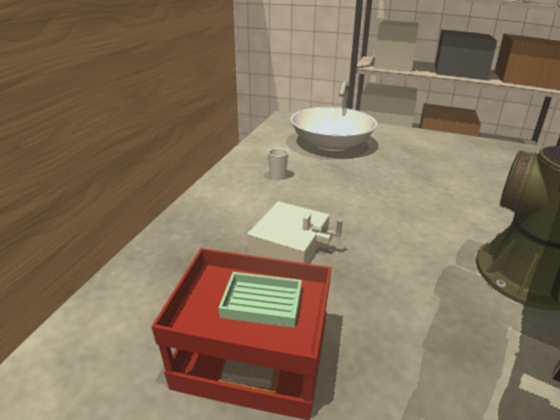

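The top view shows the box lid at about (285,226), with the latch pointing down at (281,262). The tiers are on the left, the tumbler is at (418,165), and the arm is out of view. The side view shows the lid at (290,225), the tab at (307,222) and the peg at (339,227). I'll zoom in on these.

```bash
python3 - <<'E'
from h import *
t=cv2.imread("pics/top0.png")[180:300,235:335];s=cv2.imread("pics/side0.png")[195:275,240:350]
a=cv2.resize(t,None,fx=4,fy=4,interpolation=2);b=cv2.resize(s,None,fx=3.6,fy=3.6,interpolation=2)
o=np.zeros((480,800,3),np.uint8);o[:480,:400]=a;o[:288,402:798]=b[:288,:396];cv2.imwrite("pics/crop0.png",cv2.convertScaleAbs(o,alpha=1.5))
E
```

```text
(no output)
```

View pics/crop0.png

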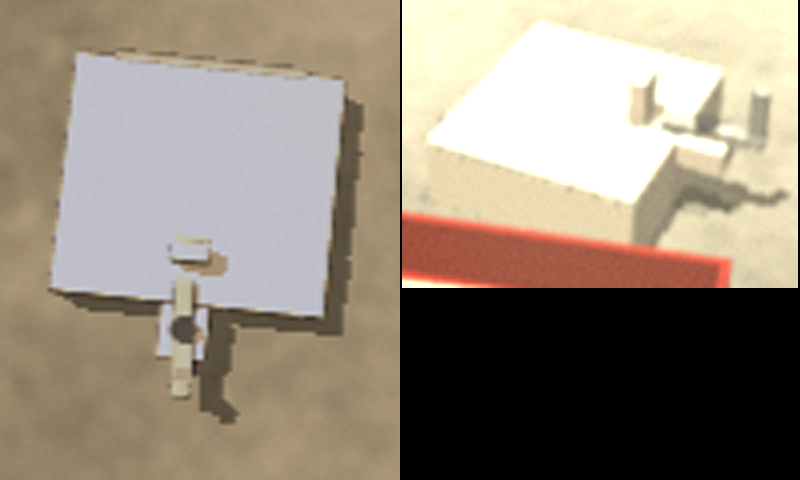

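The crop gives four lid corners in each view, the tab top at (190,248 in the top crop; 643,78 in the side crop), the pivot cap at (184,328) and the peg at (181,380; 761,92). Next I triangulate them.

```bash
python3 - <<'E'
from h import *
T=lambda u,v:(235+(u-1.5)/4,180+(v-1.5)/4)
S=lambda u,v:(240+(u-402-1.3)/3.6,195+(v-1.3)/3.6)
np.set_printoptions(precision=4,suppress=True)
for n,a,b in [("back-left",(77,54),(431,138)),("back-right",(343,81),(541,22)),("front-right",(322,316),(722,68)),("front-left",(52,289),(632,198)),("tabtop",(191,246),(644,78)),("pegtop",(181,380),(761,93)),("pegtop2",(181,390),(761,93))]:
    print(n,*two(T(*a),S(*b)),onz("top",*T(*a),.056)[:2])
c=[onz("top",*T(*p),.056)[:2] for p in[(77,54),(343,81),(322,316),(52,289)]]
c=np.array(c);m=c.mean(0);print("centre",m,"edges",[np.linalg.norm(c[i]-c[i-1]) for i in range(4)])
f=(c[0]-c[3]+c[1]-c[2]);l=(c[0]-c[1]+c[3]-c[2]);print("yaw x",np.arctan2(f[1],f[0]),"yaw from y",np.arctan2(l[1],l[0])-np.pi/2)
yaw=(np.arctan2(f[1],f[0])+np.arctan2(l[1],l[0])-np.pi/2)/2
M=np.array([[np.cos(yaw),-np.sin(yaw)],[np.sin(yaw),np.cos(yaw)]])
print("cap seen",onz("top",*T(184,328),.069)[:2],"pred",m+M@[-.091,0]); print("tab pred",m+M@[-.045,0])
for a in(0,.1,.2,.3):
    p=m+M@([-.091,0]-.035*np.array([np.cos(a),np.sin(a)])); q=proj("top",[*p,.102]);r=proj("side",[*p,.102]);print(a,p,(q-[235,180])*4+1.5,(r-[240,195])*3.6+[403.3,1.3])
E
```

```text
back-left [0.6676 0.1389 0.0599] 0.002356302971155965 [0.6694 0.1395]
back-right [ 0.6468 -0.0266  0.0603] 0.002047863036840548 [ 0.6485 -0.0267]
front-right [ 0.5024 -0.0088  0.0606] 5.2026246256181435e-05 [ 0.5026 -0.0091]
front-left [0.523  0.1564 0.0598] 0.000863871308830392 [0.5227 0.1566]
tabtop [0.5427 0.0698 0.0921] 0.003821417360177273 [0.5474 0.0705]
pegtop [0.4631 0.0773 0.1024] 0.0039946590597652 [0.4655 0.0783]
pegtop2 [0.4602 0.0777 0.103 ] 0.0017636076496214594 [0.4594 0.0784]
centre [0.5858 0.0651] edges [np.float64(0.1476793332253102), np.float64(0.1675085757590349), np.float64(0.1469980108241588), np.float64(0.1669344074004721)]
yaw x -0.11831513888588734 yaw from y -0.12314461091099416
cap seen [0.4967 0.0756] pred [0.4955 0.076 ]
tab pred [0.5411 0.0705]
0 [0.4607 0.0803] [176.5033 387.6477] [760.6304  96.3219]
0.1 [0.4605 0.0768] [182.4531 387.944 ] [762.05    93.5369]
0.2 [0.4606 0.0733] [188.4034 387.6394] [762.9305  90.664 ]
0.3 [0.461  0.0698] [194.2942 386.7369] [763.2681  87.7333]
```

The heights agree: lid 60 mm against 56, peg top 102 mm, tab top 92 mm. The box centre is about (0.585, 0.065) with yaw −0.121, and the latch is at about 0.08 rad. I'll move above the peg with the jaws along the box's y.

```bash
python3 -m handwheel '[[[0,0,0,-0.126],[-0.034,0.031,0,0],[-0.034,0.031,0,0],[-0.034,0.031,0,0],[-0.034,0.031,0,0],[-0.034,0.031,0,0],[-0.034,0.031,0,0],[-0.034,0.031,0,0],[-0.034,0.031,0,0],[-0.034,0.031,0,0]]]' 0.045 15
cat >> h.py <<'E'
C=np.array([.5852,.0651]);YB=-.121
def to(p,yaw=YB+np.pi/2):
    o=ctrl.get_obs();M=R.from_euler('xyz',o["eef_rot"]).as_matrix()
    y=np.arctan2(M[1,0],M[0,0])
    print("shift",(M.T@(np.array(p)-o["ee_pos"])).round(4),"turn",round(-(yaw-y),3),"t",o["time_s"],"F",o["force"].round(1),"w",o["grip_width"].__round__(4))
def box(x,y,z): 
    c,s=np.cos(YB),np.sin(YB);return np.array([C[0]+c*x-s*y,C[1]+s*x+c*y,z])
def inbox():
    p=np.array(ctrl.get_obs()["ee_pos"]);d=p[:2]-C;c,s=np.cos(YB),np.sin(YB);return np.array([c*d[0]+s*d[1],-s*d[0]+c*d[1],p[2]])
E
python3 -c "
from h import *
to([.4605,.0773,.14])"
```

```text
time_s: 1.1
ee_pos: [0.3804, 0.1866, 0.2217]
eef_rot: [-3.14, 0.005, 1.464]
force: [1.2, 0.8, 1.0]
grip_width: 0.0451
shift [-0.0997  0.0915  0.082 ] turn 0.014 t 1.1 F [1.2 0.8 1. ] w 0.0451
```

```bash
python3 -m handwheel '[[[-0.034,0.031,0,0.014],[-0.034,0.031,0,0],[-0.032,0.03,0.02,0],[0,0,0.03,0],[0,0,0.025,0],[0,0,0,0],[0,0,0,0]]]'
python3 -c "
from h import *
to([.4605,.0773,.093]);print(inbox())
t=shot('top','t1.png');s=shot('side','s1.png')
a=cv2.resize(t[180:300,235:335,::-1],None,fx=4,fy=4,interpolation=2);b=cv2.resize(s[155:275,260:360,::-1],None,fx=4,fy=4,interpolation=2)
cv2.imwrite('pics/c1.png',cv2.convertScaleAbs(np.hstack([a,b]),alpha=1.5))"
```

```text
time_s: 1.8
ee_pos: [0.4646, 0.0653, 0.1448]
eef_rot: [-3.14, 0.005, 1.441]
force: [0.5, 0.7, 0.7]
grip_width: 0.0449
shift [ 0.0117 -0.0056  0.0518] turn -0.008 t 1.8 F [0.5 0.7 0.7] w 0.0449
[-0.11969536 -0.01438674  0.14483133]
```

View pics/c1.png

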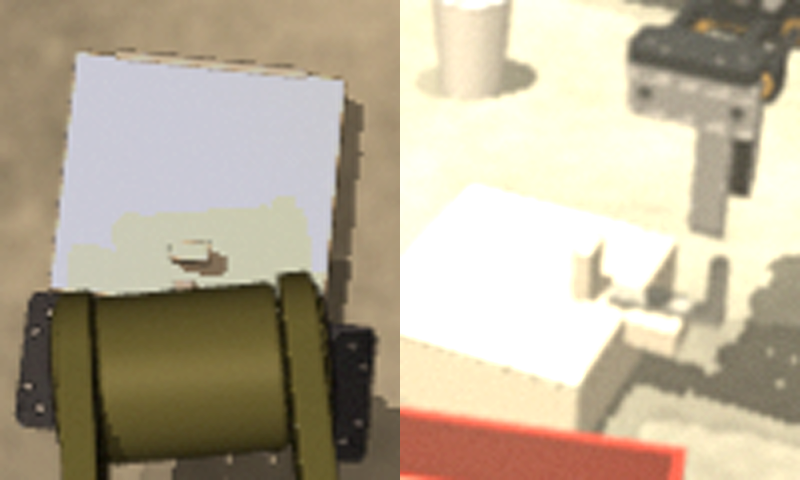

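The side crop shows the fingers above the peg, whose top is at (718,258), but offset as the readout says. I'll correct the offset and descend.

```bash
python3 -m handwheel '[[[0.012,-0.006,0,-0.008],[0,0,0,0],[0,0,0.025,0],[0,0,0.022,0],[0,0,0,0]]]'
python3 -c "
from h import *
to([.4605,.0773,.093]);print(inbox())"
```

```text
time_s: 2.4
ee_pos: [0.4616, 0.0814, 0.1018]
eef_rot: [3.134, 0.003, 1.454]
force: [0.2, 0.6, 0.5]
grip_width: 0.0449
shift [-0.0042 -0.0007  0.0088] turn 0.005 t 2.4 F [0.2 0.6 0.5] w 0.0449
[-0.12467707  0.00130351  0.10176126]
```

```bash
python3 -m handwheel '[[[-0.004,0,0.005,0],[0,0,0.004,0],[0,0,0,0]]]'; python3 -m handwheel '[[[0,0,0,0],[0,0,0,0],[0,0,0,0],[0,0,0,0],[0,0,0,0],[0,0,0,0]]]' 0 20
python3 -c "
from h import *
to([.4605,.0773,.093]);print(inbox())
print(box(-.091,0,0))
for a in (.08,.3,.6,.9,1.2,1.5,1.65): print(a,(-.035*np.array([np.sin(a),np.cos(a)])).round(4))"
```

```text
time_s: 2.7
ee_pos: [0.4621, 0.0777, 0.0948]
eef_rot: [3.131, 0.002, 1.455]
force: [-0.0, 0.0, 0.1]
grip_width: 0.0449
time_s: 3.3
ee_pos: [0.4628, 0.0776, 0.0963]
eef_rot: [3.129, 0.002, 1.455]
force: [0.5, -0.3, -0.4]
grip_width: 0.0113
shift [-0.0006 -0.0023  0.0033] turn 0.005 t 3.3 F [ 0.5 -0.3 -0.4] w 0.0113
[-0.1230249  -0.00233371  0.09632603]
[0.49486535 0.07608415 0.        ]
0.08 [-0.0028 -0.0349]
0.3 [-0.0103 -0.0334]
0.6 [-0.0198 -0.0289]
0.9 [-0.0274 -0.0218]
1.2 [-0.0326 -0.0127]
1.5 [-0.0349 -0.0025]
1.65 [-0.0349  0.0028]
```

```bash
python3 -m handwheel '[[[-0.008,0.001,0.001,0],[-0.005,0.002,0.001,0],[-0.005,0.003,0.001,0],[-0.004,0.003,0,0],[-0.004,0.004,0,0]]]'
python3 -c "
from h import *
p=inbox();print(p,np.arctan2(-p[1],-.091-p[0]),np.hypot(p[1],p[0]+.091));print(ctrl.get_obs()['grip_width'])"
```

```text
time_s: 3.8
ee_pos: [0.4742, 0.0516, 0.0963]
eef_rot: [3.125, -0.003, 1.457]
force: [6.1, 4.9, -4.5]
grip_width: 0.0109
[-0.1085582  -0.02680238  0.09629841] 0.9908452339893695 0.0320415084612366
0.010894833226736497
```

```bash
python3 -m handwheel '[[[-0.005,0.004,0,0],[-0.003,0.005,0,0],[-0.002,0.006,0,0],[0,0.006,0,0],[0,0.005,0,0],[0,0,0,0]]]'
python3 -c "
from h import *
p=inbox();print(p,np.arctan2(-p[1],-.091-p[0]),np.hypot(p[1],p[0]+.091));print(ctrl.get_obs()['grip_width'])"
```

```text
time_s: 4.4
ee_pos: [0.5005, 0.0391, 0.0962]
eef_rot: [3.126, -0.007, 1.456]
force: [-0.3, 1.7, 3.7]
grip_width: 0.0112
[-0.08094354 -0.03607235  0.09619869] 1.8426788633390647 0.037447920786638056
0.0112305085753866
```

The latch is at or near its stop. I'll release, lift and head to the tab.

```bash
python3 -m handwheel '[[[0,0,0,0],[0,0,0,0],[0,0,0,0],[0,0,-0.02,0],[0,0,-0.025,0],[0,0,0,0],[0.018,0.018,0,0],[0.018,0.018,0,0],[0,0,0,0]]]' 0.045 20
python3 -c "
from h import *
to(box(-.045,0,.083));to([.5427,.0698,.083])
t=shot('top','t2.png');s=shot('side','s2.png')
a=cv2.resize(t[180:300,235:335,::-1],None,fx=4,fy=4,interpolation=2);b=cv2.resize(s[155:275,260:360,::-1],None,fx=4,fy=4,interpolation=2)
cv2.imwrite('pics/c2.png',np.hstack([a,b]))"
```

```text
time_s: 5.3
ee_pos: [0.5395, 0.0708, 0.1411]
eef_rot: [3.126, -0.006, 1.455]
force: [0.5, -0.3, -0.2]
grip_width: 0.0448
shift [-0.0005  0.0001  0.0581] turn 0.006 t 5.3 F [ 0.5 -0.3 -0.2] w 0.0448
shift [-0.001   0.0024  0.0581] turn 0.006 t 5.3 F [ 0.5 -0.3 -0.2] w 0.0448
```

View pics/c2.png

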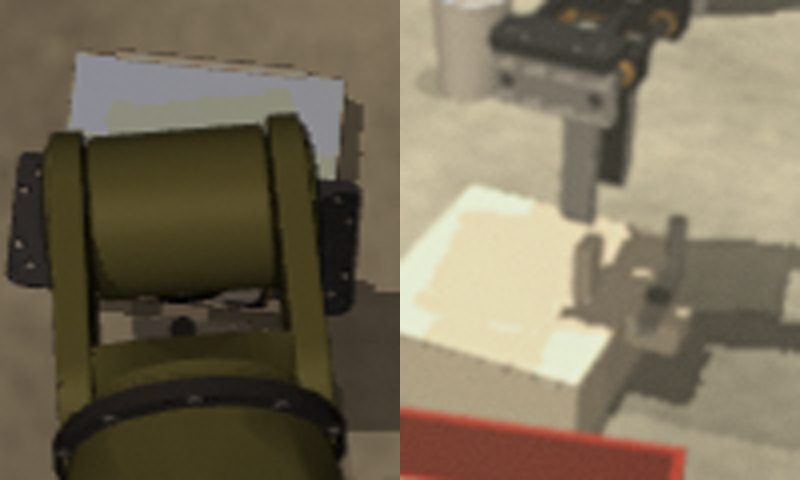

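The lever is swung aside, with the peg now at (677,222) to the far side. The fingers straddle the tab, which is at (590,240). I'll descend and grip.

```bash
python3 -m handwheel '[[[0,0.001,0.02,0.006],[0,0,0.02,0],[0,0,0.014,0],[0,0,0,0]]]'; python3 -m handwheel '[[[0,0,0,0],[0,0,0,0],[0,0,0,0],[0,0,0,0],[0,0,0,0]]]' 0 12
python3 -c "
from h import *
print(inbox());to(box(-.045,0,.08))
r=np.array([proj('side',[*box(-.091-.035*np.cos(a),-.035*np.sin(a),.102)[:2],.102]) for a in(1.25,1.5,1.75)]);print((r-[260,155])*4+[401.5,1.5])"
```

```text
time_s: 5.8
ee_pos: [0.5371, 0.0678, 0.0839]
eef_rot: [3.129, -0.005, 1.448]
force: [-0.5, 0.9, 0.8]
grip_width: 0.0448
time_s: 6.3
ee_pos: [0.5374, 0.0697, 0.0864]
eef_rot: [3.126, -0.009, 1.447]
force: [0.4, -3.8, -4.7]
grip_width: 0.024
[-0.04804571 -0.00117571  0.08643645]
shift [0.0011 0.0029 0.0065] turn -0.003 t 6.3 F [ 0.4 -3.8 -4.7] w 0.024
[[698.5884431  229.701104  ]
 [686.00441611 224.94526804]
 [672.09509883 221.88531005]]
```

Peg column ≈677 corresponds to a latch angle of about 1.65–1.7, so it is clear. The tab is gripped at 24 mm. Next I lift along the hinge arc.

```bash
python3 -m handwheel '[[[0,0.004,-0.011,0],[0,0.005,-0.012,0],[0,0.006,-0.011,0],[0,0.007,-0.011,0],[0,0.008,-0.009,0],[0,0.009,-0.009,0],[0,0,0,0]]]' 0 15
python3 -c "
from h import *
p=inbox();d=p-[.075,0,.053];print(p,np.hypot(d[0],d[2]),'lid',np.arctan2(.033,-.123)-np.arctan2(d[2],d[0]));to(box(0,0,0))"
```

```text
time_s: 7.0
ee_pos: [0.5776, 0.0644, 0.1577]
eef_rot: [3.124, -0.011, 1.447]
force: [6.3, 1.2, -8.2]
grip_width: 0.0238
[-0.00748891 -0.0015826   0.1576784 ] 0.133274105344872 lid 0.6412818305851813
shift [-1.000e-04  4.700e-03  1.578e-01] turn -0.002 t 7.0 F [ 6.3  1.2 -8.2] w 0.0238
```

```bash
python3 -m handwheel '[[[0,0.010,-0.005,0],[0,0.011,-0.004,0],[0,0.011,-0.004,0],[0,0.012,-0.003,0],[0,0.012,-0.003,0],[0,0.012,-0.002,0],[0,0,0,0]]]'
python3 -c "
from h import *
p=inbox();d=p-[.075,0,.053];print(p,d,np.hypot(d[0],d[2]),'lid',np.arctan2(.033,-.123)-np.arctan2(d[2],d[0]));to(box(0,0,0))"
```

```text
time_s: 7.7
ee_pos: [0.645, 0.0559, 0.1865]
eef_rot: [3.13, -0.012, 1.448]
force: [1.9, 3.5, -8.5]
grip_width: 0.024
[ 0.06049921 -0.00189237  0.18654963] [-0.01450079 -0.00189237  0.13354963] 0.13433457264970616 lid 1.2005203952563117
shift [-0.0005 -0.0627  0.1858] turn -0.002 t 7.7 F [ 1.9  3.5 -8.5] w 0.024
```

```bash
python3 -m handwheel '[[[0,0.012,0.003,0],[0,0.012,0.003,0],[0,0.012,0.003,0],[0,0.012,0.004,0],[0,0.011,0.005,0],[0,0.009,0.005,0],[0,0,0,0]]]'
python3 -c "
from h import *
p=inbox();d=p-[.075,0,.053];print(p,d,np.hypot(d[0],d[2]),'lid',np.arctan2(.033,-.123)-np.arctan2(d[2],d[0]));to(box(0,0,0))
t=shot('top','t3.png');s=shot('side','s3.png')
cv2.imwrite('pics/c3.png',np.hstack([t[100:330,200:400,::-1],s[80:310,220:420,::-1]]).repeat(2,0).repeat(2,1))"
```

```text
time_s: 8.4
ee_pos: [0.713, 0.0474, 0.175]
eef_rot: [3.125, -0.013, 1.448]
force: [-1.9, 1.9, -7.5]
grip_width: 0.0237
[ 0.12896534 -0.00218155  0.17503379] [ 0.05396534 -0.00218155  0.12203379] 0.13343351575116258 lid 1.7250387427022684
shift [-0.0002 -0.1319  0.1729] turn -0.002 t 8.4 F [-1.9  1.9 -7.5] w 0.0237
```

View pics/c3.png

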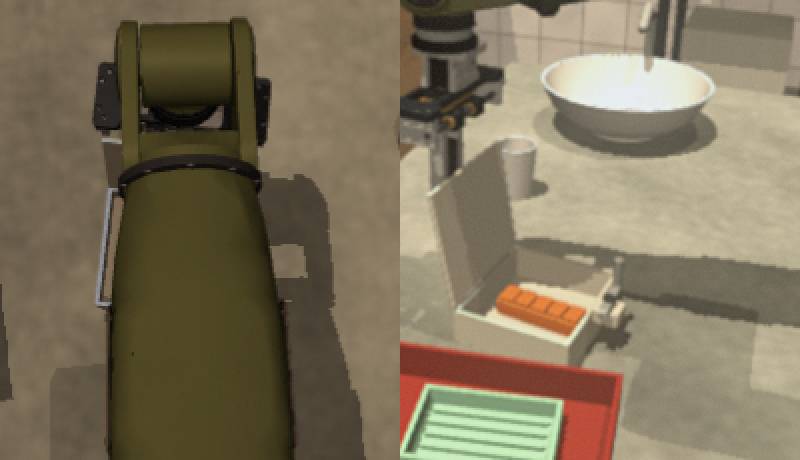

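The lid is leaning back, with the gripper behind it, and the orange organizer is visible at (540,308). I'll nudge the lid on to its stop.

```bash
python3 -m handwheel '[[[0,0.006,0.004,0],[0,0.006,0.004,0],[0,0.006,0.004,0],[0,0,0,0]]]'
python3 -c "
from h import *
p=inbox();d=p-[.075,0,.053];print(p,d,np.hypot(d[0],d[2]),'lid',np.arctan2(.033,-.123)-np.arctan2(d[2],d[0]));to(box(0,0,0))"
```

```text
time_s: 8.9
ee_pos: [0.7273, 0.0457, 0.1705]
eef_rot: [3.13, -0.012, 1.449]
force: [-2.8, 2.5, -6.2]
grip_width: 0.0223
[ 0.14344532 -0.00214709  0.17046451] [ 0.06844532 -0.00214709  0.11746451] 0.1359509986658828 lid 1.836270336448009
shift [ 0.     -0.1455  0.1688] turn -0.001 t 8.9 F [-2.8  2.5 -6.2] w 0.0223
```

```bash
python3 -m handwheel '[[[0,0,0,0],[0,0,0,0],[0,0,0,0],[0,0.002,-0.02,0],[0,0,-0.025,0],[0,0,-0.025,0],[0,0,-0.015,0],[0,0,0,0]]]' 0.06
python3 -c "
from h import *
print(inbox());to([.45,-.2,.26])"
```

```text
time_s: 9.7
ee_pos: [0.7283, 0.0436, 0.2616]
eef_rot: [3.123, -0.011, 1.448]
force: [-0.2, 0.3, -0.1]
grip_width: 0.0601
[ 0.14469116 -0.00409351  0.26157493]
shift [-0.2758 -0.2464 -0.006 ] turn -0.002 t 9.7 F [-0.2  0.3 -0.1] w 0.0601
```

```bash
python3 -m handwheel '[[[-0.034,-0.03,0,0],[-0.034,-0.03,0,0],[-0.034,-0.03,0,0],[-0.034,-0.03,0,0],[-0.034,-0.03,0,0],[-0.034,-0.03,0,0],[-0.034,-0.03,0,0],[-0.034,-0.03,0,0],[0,0,0,0]]]' 0.06
python3 - <<'E'
from h import *
print(inbox(),ctrl.get_obs()["eef_rot"])
for n in("top","side"):
    im=shot(n,n+"4.png");hsv=cv2.cvtColor(im,cv2.COLOR_RGB2HSV)
    m=cv2.inRange(hsv,(6,150,90),(20,255,255));k,l,st,c=cv2.connectedComponentsWithStats(m)
    for i in range(1,k):
        if st[i,4]>60:
            cn=cv2.findContours((l==i).astype(np.uint8),0,2)[0][0];r=cv2.minAreaRect(cn);print(n,st[i],c[i],r,cv2.boxPoints(r).round(1).tolist())
t=cv2.imread("pics/top4.png")[160:280,235:335];s=cv2.imread("pics/side4.png")[140:260,240:340]
cv2.imwrite("pics/c4.png",cv2.resize(np.hstack([t,s]),None,fx=4,fy=4,interpolation=2))
E
```

```text
time_s: 10.6
ee_pos: [0.4442, -0.2035, 0.2434]
eef_rot: [3.129, -0.01, 1.45]
force: [-1.2, 0.5, 0.3]
grip_width: 0.0602
[-0.10754279 -0.28367747  0.24342794] [ 3.12925602 -0.01034053  1.45010691]
side [269 223  43  24 556] [289.16007194 234.65827338] ((289.2720947265625, 234.7498016357422), (42.115413665771484, 14.187716484069824), 17.927919387817383) [[267.1000061035156, 235.0], [271.3999938964844, 221.5], [311.5, 234.5], [307.1000061035156, 248.0]]
side [246 258  82  24 829] [286.66344994 269.56453559] ((286.3900146484375, 269.77001953125), (80.46876525878906, 14.424980163574219), 8.130102157592773) [[245.5, 271.20001220703125], [247.60000610351562, 256.8999938964844], [327.20001220703125, 268.29998779296875], [325.20001220703125, 282.6000061035156]]
side [217 378  60  16 165] [248.98181818 386.67272727] ((246.52352905273438, 385.8941650390625), (60.198204040527344, 3.9047482013702393), 12.52880859375) [[216.6999969482422, 381.29998779296875], [217.60000610351562, 377.5], [276.29998779296875, 390.5], [275.5, 394.29998779296875]]
```

View pics/c4.png

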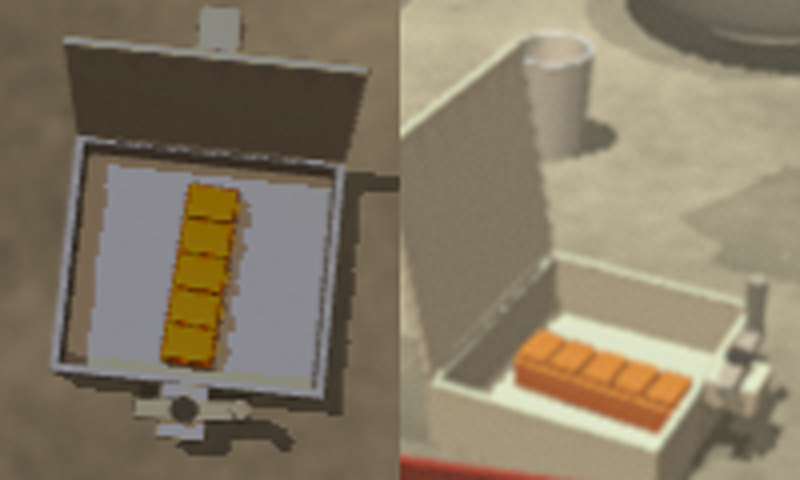

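The box is open. The lever lies across the front (135..242, 408) and the lid leans back on its own. The organizer's top face spans (189,184), (241,190), (212,367), (161,361) in the top crop. Triangulating its corners.

```bash
python3 - <<'E'
from h import *
np.set_printoptions(precision=4,suppress=True)
T=lambda u,v:(235+(u-1.5)/4,160+(v-1.5)/4); S=lambda u,v:(240+(u-401.5)/4,140+(v-1.5)/4)
for a,b in [((189,184),(515,360)),((241,190),(543,330)),((212,367),(692,376)),((161,361),(665,405))]: print(*two(T(*a),S(*b)))
im=cv2.imread("pics/top4.png");m=cv2.inRange(cv2.cvtColor(im,cv2.COLOR_BGR2HSV),(6,150,60),(32,255,255));m[:,:250]=0;m[:,320:]=0
cn=max(cv2.findContours(m,0,2)[0],key=cv2.contourArea);r=cv2.minAreaRect(cn);print(r)
P=np.array([onz("top",*p,.033)[:2] for p in cv2.boxPoints(r)]);e=[np.linalg.norm(P[i]-P[i-1]) for i in range(4)];print(P,e,P.mean(0))
i=int(np.argmax(e));d=P[i]-P[i-1];d*=np.sign(d[0]);y=np.arctan2(d[1],d[0]);print("yaw",y)
C2=P.mean(0);to([*C2,.1],y+np.pi/2)
# lid: edge corners, latch peg
for a,b in [((68,42),(400,130)),((367,72),(525,42))]: print("lid edge",*two(T(*a),S(*b)))
p,dd=ray("top",*T(368,72)); print("hinge/edge pred at 1.75",proj("top",[*box(.075+.0267,-.085,0)[:2],.2006]),T(367,72), "1.6",proj("top",[*box(.075+.0044,-.085,0)[:2],.203]))
for q in (1.4,1.6,1.75): print(q,proj("top",[*box(-.091-.035*np.cos(q),-.035*np.sin(q),0)[:2],.102]),T(242,409))
E
```

```text
[0.6396 0.07   0.0303] 0.0008923768953924062
[0.6334 0.0368 0.0338] 0.0030471838327869615
[0.5246 0.0583 0.0369] 0.003275266657722648
[0.531  0.0906 0.0353] 0.007223998708818161
((284.5, 13.5), (27.0, 69.0), 90.0)
[[ 1.2167  0.1465]
 [ 1.2119 -0.0441]
 [ 1.1302 -0.0412]
 [ 1.1349  0.1471]] [np.float64(0.08177179006729687), np.float64(0.19068592632084622), np.float64(0.08168959536180191), np.float64(0.18830541250363525)] [1.1734 0.0521]
yaw 1.5456453594452113
shift [0.3364 0.6896 0.1562] turn -1.664 t 10.7 F [ 0.5 -0.3  0.4] w 0.0597
lid edge [0.6874 0.1315 0.2155] 0.008432415344292907
lid edge [ 0.6711 -0.0314  0.2036] 0.005052115499987419
hinge/edge pred at 1.75 [326.5706 176.8956] (326.375, 177.625) 1.6 [325.7905 186.5479]
1.4 [294.5473 265.8865] (295.125, 261.875)
1.6 [295.0416 262.9479] (295.125, 261.875)
1.75 [295.0246 260.7134] (295.125, 261.875)
```

```bash
python3 - <<'E'
from h import *
im=cv2.imread("pics/top4.png");m=cv2.inRange(cv2.cvtColor(im,cv2.COLOR_BGR2HSV),(6,150,60),(32,255,255));m[:,:250]=0;m[:,320:]=0;m[:195]=0;m[258:]=0
cn=max(cv2.findContours(m,0,2)[0],key=cv2.contourArea);r=cv2.minAreaRect(cn);print(r)
ys,xs=np.nonzero(m);Q=np.array([onz("top",x,y,.033)[:2] for x,y in zip(xs,ys)]);c=Q.mean(0);w,V=np.linalg.eigh(np.cov((Q-c).T));d=V[:,1]*np.sign(V[0,1]);y=np.arctan2(d[1],d[0])
L=(Q-c)@V;print("centre",c,"yaw",y,"extent",np.ptp(L,0));print("in box",(R.from_euler('z',-YB).as_matrix()[:2,:2]@(c-C)))
to([*c,.12],y+np.pi/2)
E
```

```text
((284.9864807128906, 228.58108520507812), (13.645115852355957, 45.209720611572266), 9.462322235107422)
centre [0.58062878 0.06401708] yaw -0.18204832808168725 extent [0.03462217 0.11484562]
in box [-0.00440708 -0.00162677]
shift [0.2782 0.0998 0.128 ] turn 0.063 t 10.7 F [ 0.5 -0.3  0.4] w 0.0597
```

```bash
python3 -m handwheel '[[[0.04,0.014,0,0],[0.04,0.014,0,0],[0.04,0.014,0,0],[0.04,0.014,0,0],[0.04,0.014,0,0],[0.04,0.014,0,0],[0.025,0.01,0,0.064],[0,0,0,0]]]' 0.06
python3 -c "
from h import *
to([.581,.064,.03],1.387);print(ctrl.get_obs()['eef_rot'])"
```

```text
time_s: 11.5
ee_pos: [0.579, 0.0711, 0.2433]
eef_rot: [3.131, -0.012, 1.393]
force: [-0.1, 0.4, 0.4]
grip_width: 0.0602
shift [-0.0093  0.001   0.2132] turn 0.006 t 11.5 F [-0.1  0.4  0.4] w 0.0602
[ 3.13105846 -0.01248479  1.39343397]
```

```bash
python3 -m handwheel '[[[-0.006,0.001,0.03,0.006],[0,0,0.035,0],[0,0,0.035,0],[0,0,0.03,0],[0,0,0,0],[0,0,0,0]]]'
python3 -c "
from h import *
to([.581,.064,.028],1.387);print(ctrl.get_obs()['eef_rot'])"
```

```text
time_s: 12.1
ee_pos: [0.581, 0.0718, 0.1078]
eef_rot: [3.13, -0.013, 1.4]
force: [0.7, -1.1, 0.7]
grip_width: 0.0601
shift [-0.0087  0.0004  0.0797] turn 0.013 t 12.1 F [ 0.7 -1.1  0.7] w 0.0601
[ 3.13049812 -0.01262617  1.39985163]
```

```bash
python3 -m handwheel '[[[-0.008,0,0,0.013],[0,0,0.02,0],[0,0,0.02,0],[0,0,0.012,0],[0,0,0,0],[0,0,0,0]]]'
python3 -c "
from h import *
to([.581,.064,.028],1.387);print(ctrl.get_obs()['eef_rot'])"
```

```text
time_s: 12.7
ee_pos: [0.5846, 0.0627, 0.0635]
eef_rot: [3.118, -0.016, 1.385]
force: [-0.1, -0.0, 0.8]
grip_width: 0.06
shift [ 0.     -0.0047  0.0354] turn -0.002 t 12.7 F [-0.1 -0.   0.8] w 0.06
[ 3.1176418 -0.0155963  1.3849468]
```

```bash
python3 -m handwheel '[[[0,-0.004,0.012,0],[0,0,0.012,0],[0,0,0.01,0],[0,0,0,0]]]'
python3 -c "
from h import *
to([.581,.064,.028],1.387);print(ctrl.get_obs()['eef_rot'])
t=shot('top','t5.png');s=shot('side','s5.png')
cv2.imwrite('pics/c5.png',cv2.resize(s[140:260,240:360,::-1],None,fx=5,fy=5,interpolation=2))"
```

```text
time_s: 13.1
ee_pos: [0.5821, 0.0639, 0.0286]
eef_rot: [3.115, -0.016, 1.385]
force: [-0.5, -0.1, 0.0]
grip_width: 0.0599
shift [-0.0001 -0.0011  0.0006] turn -0.002 t 13.1 F [-0.5 -0.1  0. ] w 0.0599
[ 3.11482904 -0.01623344  1.38493822]
```

View pics/c5.png

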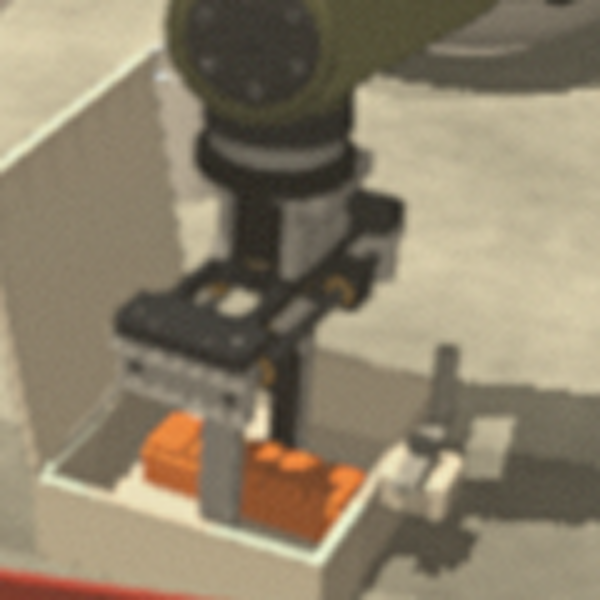

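The fingers straddle the middle of the organizer and are clear of the lid. Closing.

```bash
python3 -m handwheel '[[[0,0,0,0],[0,0,0,0],[0,0,0,0],[0,0,0,0],[0,0,0,0],[0,0,0,0]]]' 0 30
python3 -c "
from h import *
to([.581,.064,.028],1.387);print(ctrl.get_obs()['eef_rot'])"
```

```text
time_s: 13.8
ee_pos: [0.5834, 0.064, 0.0311]
eef_rot: [3.112, -0.017, 1.385]
force: [-0.2, 0.4, -1.1]
grip_width: 0.0336
shift [-0.0005 -0.0024  0.0031] turn -0.002 t 13.8 F [-0.2  0.4 -1.1] w 0.0336
[ 3.11153571 -0.01698328  1.38505871]
```

```bash
python3 -c "
from h import *
p=ctrl.get_obs()['ee_pos'];to(p+[0,0,.02],1.385)"
python3 -m handwheel '[[[0,-0.0005,-0.008,0],[0,-0.0005,-0.01,0],[0,0,0,0]]]'
python3 -c "
from h import *
to([.5834,.064,.176],1.385);print(inbox(),ctrl.get_obs()['eef_rot'])"
```

```text
shift [ 0.0003  0.0006 -0.02  ] turn 0.0 t 13.8 F [-0.2  0.4 -1.1] w 0.0336
time_s: 14.1
ee_pos: [0.5817, 0.0639, 0.0507]
eef_rot: [3.112, -0.017, 1.385]
force: [0.4, -0.2, -1.0]
grip_width: 0.0337
shift [ 0.0025  0.0054 -0.1252] turn 0.0 t 14.1 F [ 0.4 -0.2 -1. ] w 0.0337
[-0.00334568 -0.00157566  0.05071136] [ 3.1116932  -0.01693335  1.38506891]
```

```bash
python3 -m handwheel '[[[0,0.001,-0.015,0],[0,0.001,-0.018,0],[0.001,0.001,-0.018,0],[0,0.001,-0.018,0],[0.001,0.001,-0.018,0],[0,0,-0.015,0],[0,0,-0.01,0],[0,0,-0.004,0],[0,0,0,0],[0,0,0,0]]]'
python3 -c "
from h import *
to([.5834,.064,.176],1.385);print(inbox(),ctrl.get_obs()['eef_rot'])
t=shot('top','t6.png');s=shot('side','s6.png')
cv2.imwrite('pics/c6.png',np.hstack([cv2.resize(s[100:280,220:370,::-1],None,fx=3.3,fy=3.3),cv2.resize(t[150:330,230:330,::-1],None,fx=3,fy=3.3)]))"
```

```text
time_s: 15.1
ee_pos: [0.5824, 0.0636, 0.1724]
eef_rot: [3.111, -0.017, 1.385]
force: [-0.6, -0.2, -1.9]
grip_width: 0.0339
shift [ 0.0006  0.001  -0.0036] turn 0.0 t 15.1 F [-0.6 -0.2 -1.9] w 0.0339
[-0.00262752 -0.00178849  0.17237399] [ 3.11131553 -0.01702253  1.38503951]
```

View pics/c6.png

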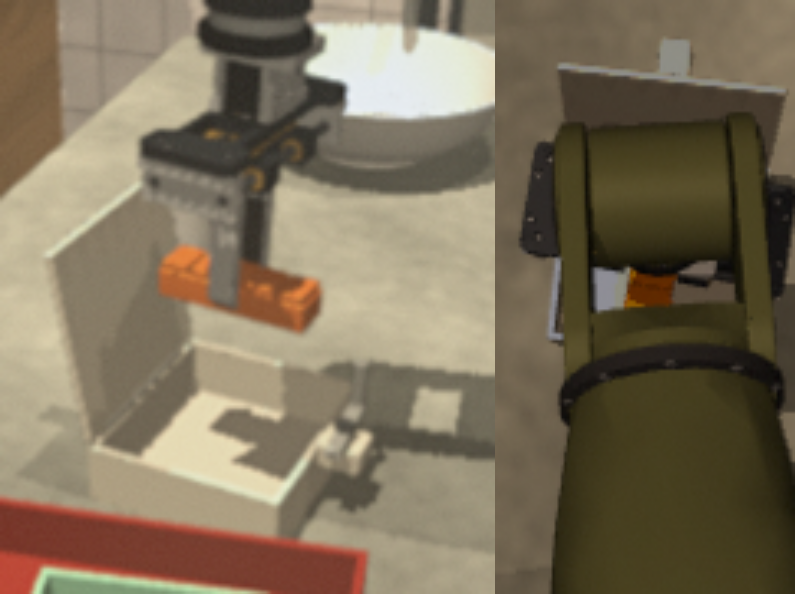

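The organizer is held over the box, apparently level, and clear of the lid and walls. I'll check the level and drift numerically.

```bash
python3 -m handwheel '[[[0,0,0,0],[0,0,0,0],[0,0,0,0]]]'
python3 - <<'E'
from h import *
o=ctrl.get_obs();z0=o["ee_pos"][2]-.0261;print(z0,o["eef_rot"],o["joint_vel"].round(3),o["grip_width"])
im=shot("side","s7.png");m=cv2.inRange(cv2.cvtColor(im,cv2.COLOR_RGB2HSV),(4,150,90),(22,255,255));m[:165]=0;m[205:]=0;m[:,:260]=0;m[:,325:]=0
ys,xs=np.nonzero(m);pts=np.c_[xs,ys]
# lower edge: lowest mask pixel per column
for u in range(xs.min()+1,xs.max(),5): print((u,int(ys[xs==u].max())),end=" ")
print()
c=np.array([.581,.064])+(np.array(o["ee_pos"][:2])-[.5834,.064]);y=-.184;d=np.array([np.cos(y),np.sin(y)]);n=np.array([-d[1],d[0]])
for tip in (-.05,0,.05): print(tip,[proj("side",[*(c+s*.0575*d+.017*n),z0+s*.0575*tip]).round(1).tolist() for s in(1,-1)],[proj("side",[*(c-.0575*d+k*.017*n),z0]).round(1).tolist() for k in(1,-1)])
E
```

```text
time_s: 15.5
ee_pos: [0.582, 0.0636, 0.1709]
eef_rot: [3.114, -0.016, 1.385]
force: [0.4, -0.2, 0.1]
grip_width: 0.0337
0.14479313293638896 [ 3.11366102 -0.0164685   1.38497542] [-0.     0.006  0.003 -0.002 -0.002  0.001] 0.033707854857407536
(270, 189) (275, 190) (280, 191) Traceback (most recent call last):
  File "<stdin>", line 6, in <module>
    return umr_maximum(a, axis, None, out, keepdims, initial, where)
ValueError: zero-size array to reduction operation maximum which has no identity
```

```bash
python3 -m handwheel '[[[0,0,-0.003,0],[0,0,-0.002,0],[0,0,0,0]]]'
python3 - <<'E'
from h import *
o=ctrl.get_obs();z0=o["ee_pos"][2]-.0261;print(z0,o["eef_rot"],o["joint_vel"].round(3),o["grip_width"])
im=shot("side","s8.png");m=cv2.inRange(cv2.cvtColor(im,cv2.COLOR_RGB2HSV),(4,150,90),(22,255,255));m[:160]=0;m[208:]=0;m[:,:255]=0;m[:,330:]=0
ys,xs=np.nonzero(m)
print([(int(u),int(ys[xs==u].max())) for u in np.unique(xs)[::3]])
c=np.array([.581,.064])+(np.array(o["ee_pos"][:2])-[.5834,.064]);y=-.184;d=np.array([np.cos(y),np.sin(y)]);n=np.array([-d[1],d[0]])
for tip in (-.05,0,.05): print(tip,[proj("side",[*(c+s*.0575*d+.017*n),z0+s*.0575*tip]).round(1).tolist() for s in(1,-1)],[proj("side",[*(c-.0575*d+k*.017*n),z0]).round(1).tolist() for k in(1,-1)])
E
```

```text
time_s: 15.85
ee_pos: [0.5818, 0.0636, 0.1763]
eef_rot: [3.114, -0.016, 1.385]
force: [0.7, 0.3, -0.4]
grip_width: 0.0334
0.15019272966161304 [ 3.11379127 -0.01645836  1.38497313] [-0.001 -0.    -0.001  0.002 -0.    -0.   ] 0.03342442260928697
[(269, 187), (272, 187), (275, 188), (278, 189), (281, 189), (292, 192), (295, 193), (298, 194), (301, 195), (304, 196), (307, 196), (310, 198), (313, 195), (316, 189)]
-0.05 [[268.2, 189.5], [312.0, 199.7]] [[311.9, 200.8], [318.1, 194.4]]
0 [[268.2, 188.4], [311.9, 200.8]] [[311.9, 200.8], [318.1, 194.4]]
0.05 [[268.2, 187.4], [311.9, 201.9]] [[311.9, 200.8], [318.1, 194.4]]
```

The lower-edge slope is 0.268, against 0.284 for perfectly level, so the tilt is about 1°. The arm is at rest. Handing in.

```bash
python3 -c "
from h import *
print(ctrl.hand_in());o=ctrl.get_obs();print(o['time_s'],o['ee_pos'],o['grip_width'])"
```

```text
the job is handed in; nothing more can be done
None
the job is handed in; nothing more can be done
```

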